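Put the marking stick away and hold the bayonet cap locked

ROBOT

A 6-joint arm with a two-finger parallel gripper is mounted at the origin on the work surface. World frame = base frame: x ahead of the robot, y to its left, z up, the work surface at z = 0. Lengths are in m, angles in rad, forces in N, time in s.
With the tool pointing down it reaches from about 0.3 to 0.95 m from the base axis. Payload 3.1 kg.
Tool frame: the origin (TCP) lies on the mounting face of the last link; the fingertips stand 173 mm ahead of it and the grasp point (between the pads) lies 155 mm ahead of it (env.grip_point_offset is the distance from the TCP to the grasp point, in m); z points along the fingers, y is the line along which they close (so a half turn about z gives the same grasp; the last joint's range is limited). The gripper opens to 85 mm and grips with 20 to 120 N. Pads are 22 mm wide; open, the fingers measure 114 mm over their backs; the gripper's body (76 mm by 85 mm) begins 54 mm behind the grasp point. The pads swing forward as they close: fully open they stand 13 mm farther back than shut.
Start: joints at [1.157, 0.308, 1.634, -0, 1.2, -0.07], TCP at [0.211, 0.588, 0.405] pointing down, gripper open.
Joint ranges: [-3.06, 3.06], [-0.79, 1.96], [0.05, 2.63], [-1.19, 4.34], [0.05, 2.64], [-2.94, 2.94]. Speed limits (rad/s): [2.79, 2.79, 3.14, 3.14, 3.14, 3.14].

INTERFACE

Orientations are given as [roll, pitch, yaw] about the fixed x, y, z axes, in that order (R = Rz(yaw) Ry(pitch) Rx(roll)).
In Python, from cell import env gives the robot as it stands. Calls block until the motion is done:
- env.goto(position, orientation): joint-space move of the TCP to a pose.
- env.move_linear(position, rotation=None, v=0.15, contact_N=None): straight line of the TCP; rotation=None keeps the orientation; v is the mean speed in m/s. With contact_N (N) it stops when the force on the tool has changed by that much, and returns True; else False.
- env.set_joints(angles): joint-space move.
- env.ungrasp() and env.grasp(strength=None): open the fingers fully, or close them until they stop; strength is the grip in N (None keeps the last).
- env.hold(seconds).
- env.ik(position, orientation): joint angles nearest the present ones, or None.
- env.read_state(): the state.
- env.read_camera(name): name is "side" or "top"; returns the picture (384x512x3 uint8, red, green, blue); there is no depth.
- env.calibration(name): a dict with "mtx" (3x3 intrinsics, pixels), "T" (4x4, takes a point from camera to world coordinates). Camera axes: x right, y up, looking along -z (the intrinsics and any distortion apply to the point x, -y, -z); pixel columns grow to the right and rows downward; lengths in m; the calibration is good to about 2 mm. A picture is of the moment at which its call begins. calibration takes no time and is no camera call.
A pose or a line that the arm cannot do raises env.Unreachable and nothing moves.
- env.job_done(): hands the job in; it is judged then, once.
The state is a dict: "clock": time; "joints": joint angles; "qd": joint speeds; "joint_torque": joint torques, N m; "eef_pos": TCP position; "tool_rot": TCP orientation; "ft_force": force on the tool from outside, world axes, zero at the start; "ft_torque": the same for the moment, N m; "gripper_width": finger opening in m; "grasp_force": force on a finger pad.
Only numpy, scipy, OpenCV 4.12 (cv2) and the standard library are available. Lean on these libraries where they do the work, as an engineer would, in place of code of your own. Each camera call takes 0.05 s, during which the arm holds its last target. There are 200 camera calls.

TASK

Take the orange marking stick out of the wooden stand and drop it end-down into the blue canister, then fit the red bayonet cap into the canister's mouth: push it fully in against the spring and only then twist it a quarter turn clockwise (seen from above). The cap springs back if let go, so finish while still gripping it, pushed in and turned, and do not let go. Leave the other sticks and everything else on the bench where they are.

Things in the scene. Friction and masses are not known exactly. Their poses are not given: they have to be found in the camera images.
- stick_orange: The orange marking stick, a rigid round rod 12 mm in diameter and 85 mm long, 30 g (20 to 45 g). Origin at the centre of its lower end, z along the stick upwards. It stands upright in one of the stand's three holes (any of them), its lower end 5 mm above the bench, 55 mm of it showing above the stand.
- stick_blue: A blue stick of the same size in another hole of the stand; leave it there. Same origin and axes.
- stick_green: A green stick of the same size in another hole of the stand; leave it there. Same origin and axes.
- rack: Fixed plywood block, the stick stand: 50 (x) by 170 (y) by 35 mm (z), origin at the centre of its underside. Three holes 14 mm wide and 30 mm deep in its top at y = -55, 0 and +55 mm on its middle line.
- canister: Blue round canister, 78 mm in diameter, 122 mm high, upright, bolted to the bench by a 110 mm square, 6 mm thick plate: it does not move. Origin at the centre of its underside, on the bench; z up its axis. The two lug slots of its mouth lie along its x axis, marked by yellow blocks on the rim and yellow stripes below.
- can_floor (a point): Centre of the floor of the canister's steel bore, 8 mm above the bench. The bore is 20 mm wide and goes from 8 up to 92 mm above the bench; a stick dropped in stands on this floor. Let go only when the stick's foot is inside the bore; holding the stick near its top with the fingers just above the rim does that.
- can_mouth (a point): On the canister's axis at its rim, 122 mm above the bench. The mouth: an aluminium collar (114 to 122 mm up) with a round opening 42 mm wide and two slots 20 mm wide, opposite each other along the canister's x, reaching 30 mm from the axis. Under the collar lies an orange spring ring, its top 114 mm up when free, with a 32 mm hole through which a stick passes.
- cap: Red bayonet cap, loose, standing on its foot on the bench, 57 mm high, 200 g (140 to 280 g). Origin at the centre of its underside, z up, x along grip bar and lugs. Disc 66 mm wide (26 to 31 mm above origin), stem 36 mm wide (6 to 26 mm). To fit: hold upright over the canister, bar along the canister's x (either way round), and lower. It meets the spring when its origin is 108 mm above the canister's.
- cap_bar (a point): Centre of the cap's grip bar, 44 mm above the cap's origin: a red upright bar 52 mm long (cap x), 16 mm thick (cap y), 26 mm high (31 to 57 mm above the origin), white line along its top. Grip it across its thickness, from above; the disc's top is at 31 mm.
- cap_lugs (a point): Centre between the cap's two steel lugs, 9 mm above its origin. Lugs along the cap's x (under the bar's ends), 14 mm wide, 6 mm thick, reaching 27 mm from the axis; they go through the collar's slots. Below them (0 to 6 mm above the origin) a 28 mm pilot with two fins 5 mm thick along x, reaching 24 mm, keys into notches of the spring ring.
- can_press (a joint): How far the spring ring is pushed down, m: 0 free, 0.010 hard stop; takes 4 N at first, 8 N at the end. The lugs jam against the collar until it is more than 0.006 in: push to 0.008 or 0.009 first, then turn (forcing the turn earlier is wrong). Once turned, the collar keeps the cap from rising.
- can_turn (a joint): How far the cap has turned the spring ring, clockwise seen from above (only that way), rad: 0 free, 1.5 at the stop; it lags the cap by about 0.1 rad of play, so a quarter turn of the cap ends just short of the stop. Return spring: 0.02 N m at first, 0.11 at the end; it turns the cap about half-way back when let go. More than 1.2 is wanted.
- coupon: Bystander: small steel T-shaped weld sample, 60 by 50 by 36 mm, lying near the robot. Origin under its centre.
- hammer: Bystander: hammer lying at the right of the bench. Origin under its middle.
- wirebrush: Bystander: brush lying at the left of the bench. Origin under its middle.
- tin: Bystander: yellow tin, 66 mm in diameter, 130 mm high, far right. Origin at its underside.
- clamp: Bystander: blue forked torch rest on a steel foot, 120 mm high, far left. Origin at its underside.
- magnet: Bystander: yellow angle magnet, 90 mm long and high, far middle. Origin at its underside.
Things that resemble listed ones, but are neither listed nor needed, are in the scene too. Several things have the shape of the cap; the one meant has the colours described above.

How it is judged:
By the outcome, as a careful person would: the job done as asked, in the order asked, and still so for the second after the job is handed in, while the arm keeps its last pose, push and grip.
It also fails if it takes over 58 s, if anything falls off the work surface, if the arm or the gripper's body presses on something with over 40 N, if the wrist force passes 120 N, or if a joint passes its speed limit or range.

## Working session

There is one attempt and no reset: what is moved stays moved. The work goes in short steps, each a Python script; the robot and the scene stay as the last script left them, time stands still between calls to the robot, and variables do not carry over. Pictures are saved under pics/ and viewed, at most 10 in all, crops included, and the job is handed in when it is done.

```bash
mkdir -p pics; ls; python3 - <<'E'
from cell import env
import cv2
for n in("top","side"):
    im=env.read_camera(n)[:,:,::-1]
    cv2.imwrite(f"pics/{n}0.png",im)
    c=env.calibration(n);print(n,c)
s=env.read_state();print(s["clock"],s["tool_rot"],s["ft_force"],env.grip_point_offset)
E
```

```text
pics
top {'mtx': array([[383.34841407,   0.        , 255.86557614],
       [  0.        , 383.34841407, 193.81240245],
       [  0.        ,   0.        ,   1.        ]]), 'T': array([[-0.00695746,  0.99167931, -0.12854471,  0.38836964],
       [-0.99995408, -0.00774679, -0.00564157,  0.01063484],
       [-0.00659043,  0.12849956,  0.99168767,  1.49232148],
       [ 0.        ,  0.        ,  0.        ,  1.        ]])}
side {'mtx': array([[350.56409389,   0.        , 255.4090214 ],
       [  0.        , 350.56409389, 198.79204957],
       [  0.        ,   0.        ,   1.        ]]), 'T': array([[ 0.99422639,  0.08241409, -0.0687154 ,  0.51686879],
       [-0.10678974,  0.69741837, -0.70866323, -0.76045497],
       [-0.01048045,  0.71190978,  0.70219272,  0.84605184],
       [ 0.        ,  0.        ,  0.        ,  1.        ]])}
0.1 [-3.13951439e+00 -1.39634444e-04  2.79784277e+00] [-0.46384055 -0.01679886  0.07556473] 0.1547
```

View pics/top0.png

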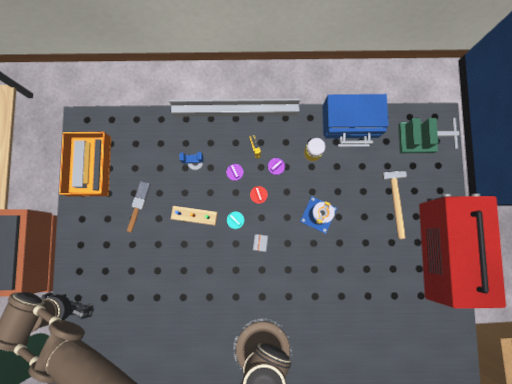

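View pics/side0.png

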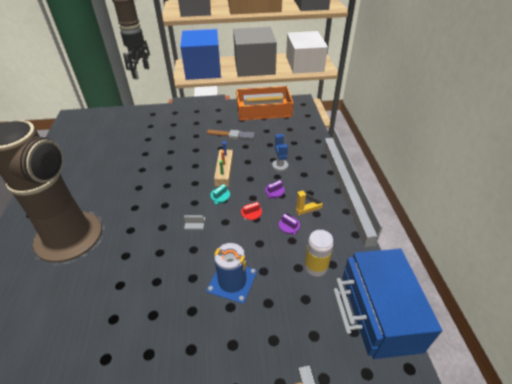

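Objects shaped like the cap, in the top view: purple (235,172), purple (276,166), teal (235,220) and red (259,194). Red matches the description. I'll confirm it in an enlarged crop.

```bash
python3 - <<'E'
import cv2
t=cv2.imread("pics/top0.png");s=cv2.imread("pics/side0.png")
cv2.imwrite("pics/t1.png",cv2.resize(t[175:240,165:345],None,fx=4.4,fy=4.4,interpolation=cv2.INTER_CUBIC))
a=cv2.resize(s[135:235,205:270],None,fx=6,fy=6,interpolation=cv2.INTER_CUBIC)
b=cv2.resize(s[205:305,200:265],None,fx=6,fy=6,interpolation=cv2.INTER_CUBIC)
cv2.imwrite("pics/s1.png",cv2.hconcat([a,b]))
E
```

```text
(no output)
```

View pics/t1.png

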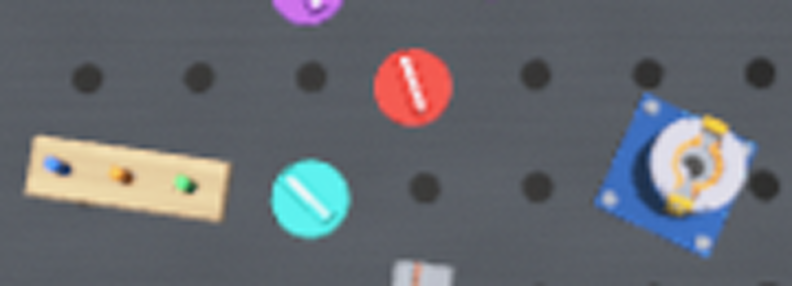

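View pics/s1.png

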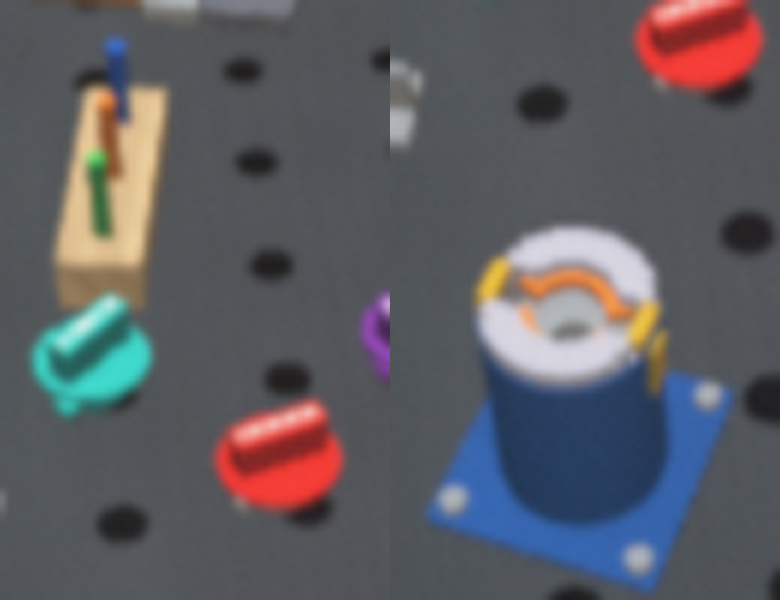

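```bash
cat > h.py <<'E'
import numpy as np, cv2
from cell import env
def ray(n,uv,z):
    "world point at height z seen at pixel uv"
    c=env.calibration(n); d=np.linalg.inv(c["mtx"])@[uv[0],uv[1],1]
    T=c["T"]; d=T[:3,:3]@[d[0],-d[1],-d[2]]; o=T[:3,3]
    return o+d*(z-o[2])/d[2]
def proj(n,p):
    c=env.calibration(n); T=c["T"]; q=T[:3,:3].T@(np.array(p)-T[:3,3]); q=c["mtx"]@[q[0],-q[1],-q[2]]
    return q[:2]/q[2]
G=env.grip_point_offset
E
python3 - <<'E'
from h import *
t=lambda x,y:(x/4.4+165-.4,y/4.4+175-.4)
a=lambda x,y:(x/6+205-.4,y/6+135-.4)
b=lambda x,y:((x-390)/6+200-.4,y/6+205-.4)
def P(l,n,uv,z): print(l,n,ray(n,uv,z)[:2].round(4))
P("orange","top",t(115,172),.09);P("orange","side",a(105,100),.09);P("orangebase","side",a(116,177),.035)
for c in((35,135),(230,162),(222,220),(25,193),(128,177.5)):P("rack","top",t(*c),.035)
P("cap disc","top",t(413,87),.031)
P("capline","top",t(404,60),.057);P("capline","top",t(422,108),.057)
P("capline","side",a(238,438),.057);P("capline","side",a(320,405),.057)
P("rim","top",t(698,164),.122);P("rim","side",b(569,305),.122)
P("blk","top",t(714,126),.124);P("blk","top",t(679,204),.124)
P("blk","side",b(493,282),.124);P("blk","side",b(645,325),.124)
E
```

```text
orange top [0.4985 0.258 ]
orange side [0.4986 0.2565]
orangebase side [0.5009 0.2518]
rack top [0.5355 0.3378]
rack top [0.5107 0.1681]
rack top [0.4606 0.1747]
rack top [0.4852 0.3454]
rack top [0.4979 0.2564]
cap disc top [0.5755 0.009 ]
capline top [0.5957 0.0166]
capline top [0.554  0.0014]
capline side [0.5553 0.001 ]
capline side [0.6004 0.0201]
rim top [ 0.4989 -0.2222]
rim side [ 0.5007 -0.2249]
blk top [ 0.5297 -0.2358]
blk top [ 0.4664 -0.2055]
blk side [ 0.4693 -0.2107]
blk side [ 0.5317 -0.2402]
```

The crop confirms it: the red disc with a red bar and white line (top crop 413,87) is the cap. The orange stick is in the middle hole (115,172), and the canister's slots are at (714,126) and (679,204), so its x axis is at about -25.5°. I'll fetch the stick next.

```bash
cat >> h.py <<'E'
S=np.array([.4985,.257]);C=np.array([.4995,-.2232]);CY=np.deg2rad(-25.5)
def down(yaw): return [np.pi,0,yaw]
def st(l):
    s=env.read_state(); print(l,round(s["clock"],2),(np.array(s["eef_pos"])-[0,0,G]).round(4),"w",round(s["gripper_width"],4),"F",np.round(s["ft_force"],1),"q6",round(s["joints"][5],2),"gf",np.round(s["grasp_force"],1)); return s
E
python3 - <<'E'
from h import *
y=np.deg2rad(81.6)
env.goto([*S,.14+G],down(y));st("above")
print(env.move_linear([*S,.077+G],contact_N=6));st("at")
env.grasp(40);st("grasped")
env.move_linear([*S,.20+G],v=.2);st("up")
env.goto([*C,.245+G],down(CY+np.pi));st("can")
a=cv2.resize(env.read_camera("side")[155:305,185:285,::-1],None,fx=4,fy=4,interpolation=cv2.INTER_CUBIC)
b=cv2.resize(env.read_camera("top")[165:265,275:375,::-1],(400,400),interpolation=cv2.INTER_CUBIC)
b=cv2.copyMakeBorder(b,0,200,0,0,0)
cv2.imwrite("pics/p3.png",cv2.hconcat([a,b]))
E
```

```text
above 1.76 [0.4984 0.2579 0.1404] w 0.0852 F [-0.1 -0.   0.4] q6 0.54 gf 0.0
False
at 2.33 [0.4985 0.2576 0.0772] w 0.0853 F [0.6 0.5 0.2] q6 0.54 gf 0.0
grasped 2.99 [0.4987 0.257  0.0774] w 0.0106 F [-0.3 -0.3  3.2] q6 0.54 gf 38.9
up 3.76 [0.4979 0.2567 0.1988] w 0.0107 F [ 0.4 -0.3 -1.1] q6 0.54 gf 39.2
can 5.63 [ 0.4996 -0.2227  0.2444] w 0.0106 F [-0.3  0.5 -0.5] q6 -1.63 gf 39.2
```

View pics/p3.png

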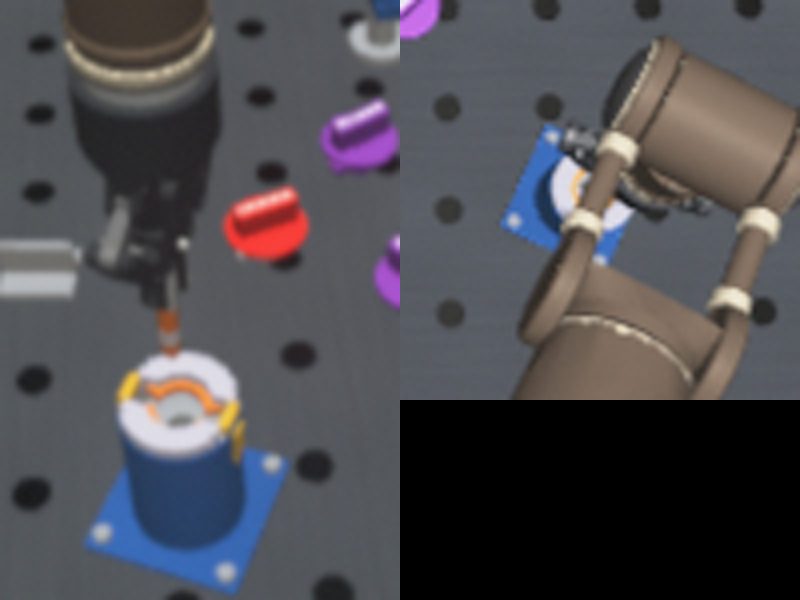

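```bash
python3 - <<'E'
from h import *
f=proj("side",[.4996,-.2227,.1725]);print(f, (171/4+184.6,352/4+154.6))
print(proj("side",[.4996,-.2227,.122]),(179/4+184.6,404/4+154.6))
E
```

```text
[227.6485111  242.31791647] (227.35, 242.6)
[228.96553948 254.76812644] (229.35, 255.6)
```

The picture shows the orange stick's foot above the mouth at crop (171,353), as predicted. The rim centre, crop (179,404), is about 1 to 2 mm further towards -y than I assumed, so I'll shift slightly and drop the stick.

```bash
sed -i 's/C=np.array(\[.4995,-.2232\])/C=np.array([.5,-.2242])/' h.py
python3 - <<'E'
from h import *
print(env.move_linear([*C,.18+G]),env.move_linear([*C,.1455+G],v=.06,contact_N=4));s=st("low")
if s["eef_pos"][2]-G<.148:
    env.ungrasp();env.hold(.3);st("open")
    env.move_linear([*C,.24+G],v=.2)
    # park over the cap, high
    K=np.array([.576,.0095])
    env.goto([*K,.2+G],down(np.deg2rad(201)));st("cap")
    a=cv2.resize(env.read_camera("side")[175:305,185:285,::-1],None,fx=4,fy=4,interpolation=cv2.INTER_CUBIC)
    b=cv2.resize(env.read_camera("top")[165:255,275:375,::-1],(400,360),interpolation=cv2.INTER_CUBIC)
    b=cv2.copyMakeBorder(b,0,160,0,0,0)
    cv2.imwrite("pics/p4.png",cv2.hconcat([a,b]))
E
```

```text
False False
low 7.04 [ 0.5001 -0.2243  0.1453] w 0.0104 F [ 0.2 -0.3  0.7] q6 -1.63 gf 39.2
open 8.05 [ 0.5    -0.2242  0.1455] w 0.0855 F [-0.  -0.6 -0.4] q6 -1.63 gf 0.0
cap 9.66 [0.5758 0.0088 0.1993] w 0.0854 F [ 0.7 -1.1  0.5] q6 -2.0 gf 0.0
```

View pics/p4.png

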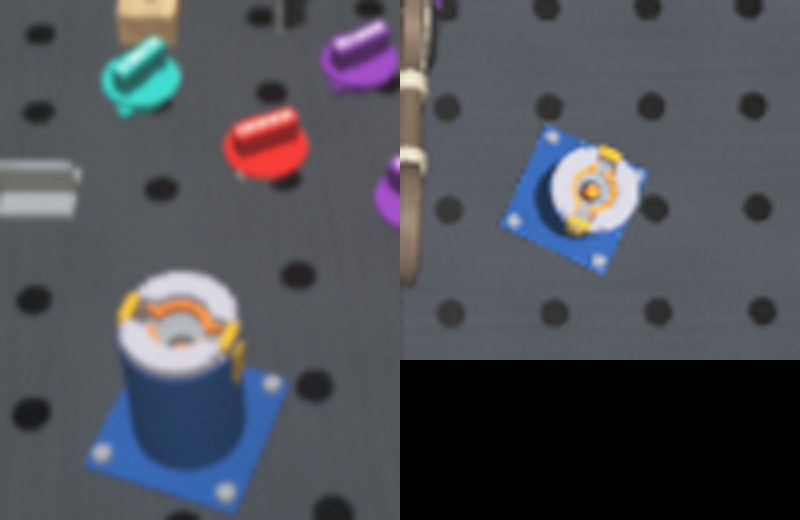

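The stick is inside the bore: its orange top is visible at (590,190) in the right panel. Next is the cap.

```bash
python3 - <<'E'
from h import *
K=np.array([.576,.0095])
print(env.move_linear([*K,.053+G],v=.12,contact_N=6));st("at")
env.grasp(80);st("grasped")
env.move_linear([*K,.20+G],v=.2);st("up")
env.goto([*C,.215+G],down(CY+np.pi));env.hold(.3);st("can")
a=cv2.resize(env.read_camera("side")[195:295,190:270,::-1],None,fx=6,fy=6,interpolation=cv2.INTER_CUBIC)
cv2.imwrite("pics/p5.png",a)
E
```

```text
False
at 11.13 [0.5766 0.0095 0.0539] w 0.0856 F [ 0.2 -0.2  0.7] q6 -2.0 gf 0.0
grasped 11.78 [0.5762 0.0095 0.0533] w 0.0147 F [-0.4  1.2  2.3] q6 -2.0 gf 79.0
up 12.66 [0.575  0.0096 0.1982] w 0.0147 F [ 0.2 -0.1 -3.4] q6 -2.0 gf 78.3
can 13.93 [ 0.5005 -0.2232  0.2149] w 0.0145 F [-0.3 -0.6 -1.8] q6 -1.63 gf 78.2
```

View pics/p5.png

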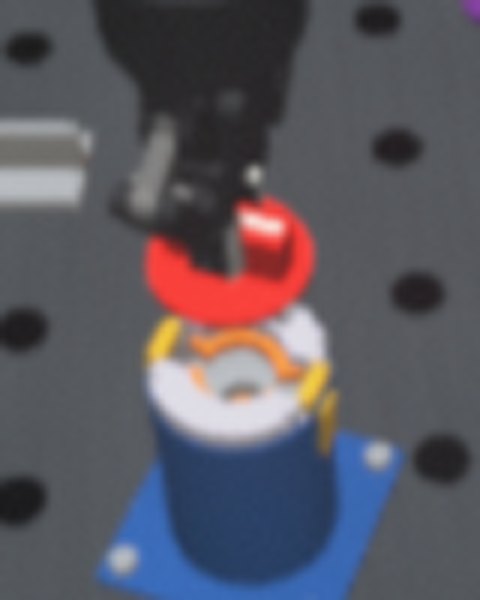

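```bash
python3 - <<'E'
from h import *
f=lambda u:((u-np.array([189.6,194.6]))*6).round(1)
def circ(c,z,r):
    q=np.array([f(proj("side",[c[0]+r*np.cos(t),c[1]+r*np.sin(t),z])) for t in np.linspace(0,6.28,181)]); return q.min(0),q.max(0)
g=np.array([.5005,-.2232])
print("disc top",circ(g,.193,.033),"disc bot",circ(g,.188,.033))
print("rim",circ(C,.122,.039), "C in top",proj("top",[*C,.122]))
for s in(1,-1): print(f(proj("side",[*(C+s*.035*np.array([np.cos(CY),np.sin(CY)])),.125])))
E
```

```text
disc top (array([144.2, 192.1]), array([310. , 321.4])) disc bot (array([145.4, 200.1]), array([310.5, 329.3]))
rim (array([144.6, 290.6]), array([329.8, 441.8])) C in top [323.78593906 211.57356838]
[314.6 381.7]
[160.7 337.7]
```

```bash
python3 - <<'E'
from h import *
T=C+[-.0008,-.001]
env.move_linear([*T,.185+G],v=.08);env.hold(.3);st("pre")
print(env.move_linear([*T,.1635+G],v=.03,contact_N=4));env.hold(.2);s=st("low");print(np.round(s["ft_torque"],2))
cv2.imwrite("pics/p6.png",cv2.resize(env.read_camera("side")[195:295,190:270,::-1],None,fx=6,fy=6,interpolation=cv2.INTER_CUBIC))
E
```

```text
pre 14.8 [ 0.4994 -0.2253  0.1856] w 0.0144 F [-0.7 -0.6 -2.6] q6 -1.63 gf 78.2
True
low 15.55 [ 0.4984 -0.2246  0.1673] w 0.0142 F [ 1.4  0.3 -3. ] q6 -1.63 gf 78.6
[ 0.08 -0.26  0.02]
```

View pics/p6.png

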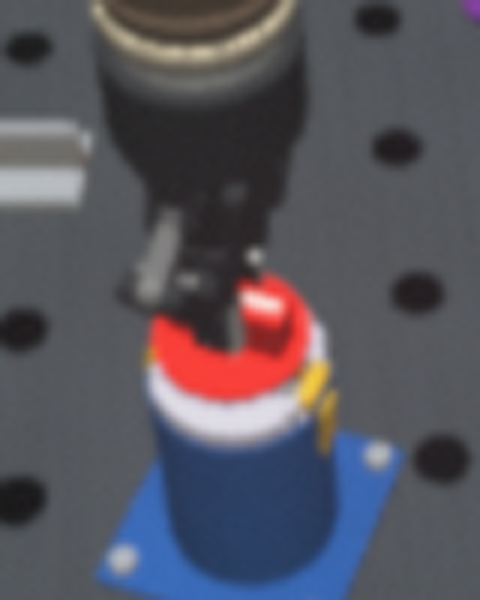

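```bash
python3 - <<'E'
from h import *
f=lambda u:((u-np.array([189.6,194.6]))*6).round(1)
def circ(c,z,r):
    q=np.array([f(proj("side",[c[0]+r*np.cos(t),c[1]+r*np.sin(t),z])) for t in np.linspace(0,6.28,181)]); return q.min(0),q.max(0)
g=np.array([.4984,-.2246])
for c in(g,C): print(circ(c,.145,.033),circ(c,.140,.033)[1])
print(circ(C,.122,.039))
im=env.read_camera("side")[195:295,190:270].astype(int)
r=(im[...,0]>180)&(im[...,1]<110)
print([(i,np.where(r[i])[0][[0,-1]].tolist()) for i in range(45,69) if r[i].any()])
st("")
E
```

```text
(array([150.1, 269.1]), array([309.7, 397.7])) [310.2 405. ]
(array([154., 268.]), array([313.5, 396.5])) [314.  403.8]
(array([144.6, 290.6]), array([329.8, 441.8]))
[(46, [44, 45]), (47, [44, 47]), (48, [40, 48]), (49, [46, 49]), (50, [47, 50]), (51, [47, 50]), (52, [41, 50]), (53, [26, 50]), (54, [26, 50]), (55, [25, 50]), (56, [25, 50]), (57, [25, 50]), (58, [26, 50]), (59, [26, 50]), (60, [27, 50]), (61, [27, 49]), (62, [28, 48]), (63, [29, 47]), (64, [30, 46]), (65, [32, 43]), (66, [35, 40])]
 15.65 [ 0.4984 -0.2246  0.1674] w 0.0146 F [ 1.3  0.5 -2.3] q6 -1.63 gf 78.5
```

The disc, crop x 150 to 312, sits about 1.5 mm too far towards -x relative to the rim, and the cap is resting on the spring ring. I'll lift a little, re-centre and lower again.

```bash
python3 - <<'E'
from h import *
T=np.array([.5000,-.2252])
env.move_linear([*T,.172+G],v=.03);env.hold(.4);s=st("pre")
T2=T+(T-(np.array(s["eef_pos"])[:2]))
print(env.move_linear([*T2,.1625+G],v=.02,contact_N=5));env.hold(.3);s=st("low");print(np.round(s["ft_torque"],2))
E
```

```text
pre 16.36 [ 0.4999 -0.2252  0.1719] w 0.0147 F [-0.6  0.4 -2.9] q6 -1.63 gf 78.5
True
low 17.05 [ 0.5001 -0.225   0.1651] w 0.0141 F [ 2.4 -1.2  1.3] q6 -1.63 gf 79.1
[-0.36 -0.49  0.04]
```

```bash
python3 - <<'E'
from h import *
T=np.array([.5000,-.2252]);u=np.array([np.cos(CY),np.sin(CY)])
z=.1655
for k in range(4):
    T=T+.0008*u
    env.move_linear([*T,z+G],v=.02);env.hold(.15)
    s=st(f"shift{k}")
    c=env.move_linear([*T,.1615+G],v=.02,contact_N=5);env.hold(.2);s=st(f"low {c}");z=s["eef_pos"][2]-G
    print(np.round(s["ft_torque"],2))
    if z<.1622: break
E
```

```text
shift0 17.45 [ 0.5007 -0.2254  0.1655] w 0.0145 F [0.3 0.1 1.5] q6 -1.63 gf 79.0
low False 18.0 [ 0.5007 -0.2255  0.1613] w 0.0145 F [0.6 0.7 1.5] q6 -1.63 gf 79.3
[ 0.08 -0.18  0.02]
```

It slid in and is now at the spring. Next I'll push in.

```bash
python3 - <<'E'
from h import *
T=np.array([.5000,-.2252])+.0008*np.array([np.cos(CY),np.sin(CY)])
for z in(.157,.155,.1535,.1523):
    env.move_linear([*T,z+G],v=.02);env.hold(.25);s=st(z);print(np.round(s["ft_torque"],2))
E
```

```text
0.157 18.62 [ 0.5007 -0.2255  0.1572] w 0.0145 F [0.2 2.3 4.8] q6 -1.63 gf 79.7
[ 0.21 -0.04 -0.01]
0.155 19.12 [ 0.5009 -0.2255  0.1567] w 0.0144 F [-1.6  4.1 12.3] q6 -1.63 gf 80.6
[ 0.53  0.38 -0.01]
0.1535 19.62 [ 0.5011 -0.2254  0.1565] w 0.0145 F [-4.7  4.4 18.2] q6 -1.63 gf 81.6
[ 0.69  0.8  -0.01]
0.1523 20.12 [ 0.5008 -0.2251  0.152 ] w 0.0146 F [0.9 5.2 4.6] q6 -1.63 gf 79.7
[ 0.85 -0.3  -0.02]
```

```bash
python3 - <<'E'
from h import *
T=np.array([.5008,-.2247])
env.move_linear([*T,.1522+G],v=.02);env.hold(.3);s=st("");print(np.round(s["ft_torque"],2))
im=env.read_camera("side")[195:295,190:270,::-1]
cv2.imwrite("pics/p7.png",cv2.resize(im,None,fx=6,fy=6,interpolation=cv2.INTER_CUBIC))
f=lambda u:((u-np.array([189.6,194.6]))*6).round(1)
def circ(c,z,r):
    q=np.array([f(proj("side",[c[0]+r*np.cos(t),c[1]+r*np.sin(t),z])) for t in np.linspace(0,6.28,181)]); return q.min(0),q.max(0)
g=np.array(s["eef_pos"][:2])+[.0004,.0006]
for z in (.130,.125,.134,.129): print(z,circ(g,z,.033))
E
```

```text
20.68 [ 0.5008 -0.2247  0.1522] w 0.0147 F [1.3 4.1 5.2] q6 -1.63 gf 79.7
[ 0.69 -0.29  0.01]
0.13 (array([160.2, 289.6]), array([317.8, 417.6]))
0.125 (array([161.2, 296.8]), array([318.2, 424.7]))
0.134 (array([159.3, 283.8]), array([317.4, 411.9]))
0.129 (array([160.4, 291. ]), array([317.9, 419.1]))
```

View pics/p7.png

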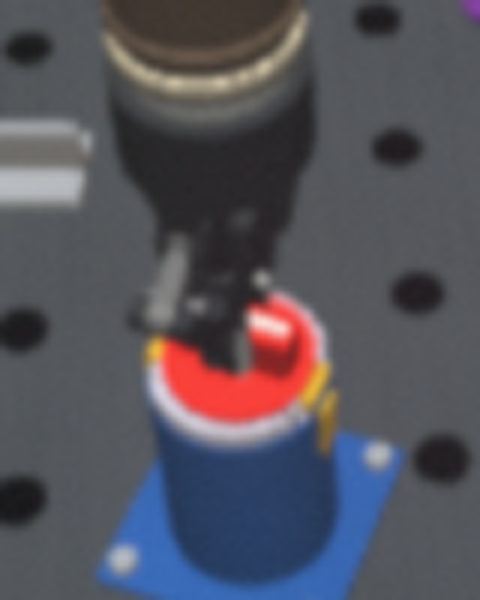

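The disc, x 160 to 317 with its bottom at row 424, sits at the height predicted for about 8.7 mm pressed in, level and without slip in the grip. I'll relieve the side load, then turn clockwise in steps.

```bash
python3 - <<'E'
from h import *
T=np.array([.5008,-.2247])+.001*np.array([-np.sin(CY),np.cos(CY)])
env.move_linear([*T,.1520+G],v=.02);env.hold(.3);s=st("relief");print(np.round(s["ft_torque"],2))
if np.hypot(*s["ft_force"][:2])<8 and s["eef_pos"][2]-G<.1528:
    for a in (.1,.2,.35,.5):
        env.move_linear([*T,.1520+G],down(CY+np.pi-a),v=.01);env.hold(.15);s=st(a);print(np.round(s["ft_torque"],2), np.round(s["tool_rot"][2],3))
        if np.abs(s["ft_torque"][2])>.6: print("stop");break
E
```

```text
relief 21.27 [ 0.5011 -0.2241  0.152 ] w 0.0145 F [-0.4 -0.   4.2] q6 -1.63 gf 79.7
[ 0.    0.04 -0.  ]
0.1 21.68 [ 0.5008 -0.2236  0.1517] w 0.0144 F [-2.   0.9  4.4] q6 -1.53 gf 79.7
[ 0.21  0.55 -0.01] 2.598
0.2 22.07 [ 0.5009 -0.2236  0.1517] w 0.0146 F [-3.1  1.8  4.5] q6 -1.43 gf 79.7
[0.37 0.63 0.07] 2.498
0.35 22.52 [ 0.5012 -0.2236  0.1519] w 0.0144 F [-3.   2.4  4.8] q6 -1.28 gf 79.7
[0.56 0.54 0.08] 2.348
0.5 22.98 [ 0.5011 -0.2237  0.1518] w 0.0143 F [-4.5  3.3  4.6] q6 -1.13 gf 79.6
[0.64 0.65 0.03] 2.199
```

```bash
python3 - <<'E'
from h import *
T=np.array([.5008,-.2247])+.001*np.array([-np.sin(CY),np.cos(CY)])+[-.0008,.0006]
for a in (.65,.8,.95,1.1,1.25,1.4,1.5,1.55):
    env.move_linear([*T,.1520+G],down(CY+np.pi-a),v=.01);env.hold(.15);s=st(a);print(np.round(s["ft_torque"],2), np.round(s["tool_rot"][2],3))
    F=s["ft_force"][:2]
    if np.hypot(*F)>3: T=T+.0001*np.clip(F,-5,5)
    if np.abs(s["ft_torque"][2])>.6: print("stop");break
E
```

```text
0.65 23.43 [ 0.5006 -0.2234  0.1521] w 0.0146 F [-2.3  2.2  4.9] q6 -0.98 gf 79.7
[0.29 0.56 0.05] 2.049
0.8 23.88 [ 0.5003 -0.2233  0.1522] w 0.0145 F [-3.   0.7  4.1] q6 -0.83 gf 79.6
[-0.08  0.57  0.08] 1.899
0.95 24.32 [ 0.5001 -0.2232  0.1522] w 0.0142 F [-3.  -0.5  4.3] q6 -0.68 gf 79.5
[-0.22  0.55  0.08] 1.749
1.1 24.77 [ 0.4998 -0.2232  0.1522] w 0.0144 F [-1.6 -1.9  4.9] q6 -0.53 gf 79.5
[-0.29  0.39  0.13] 1.599
1.25 25.23 [ 0.4997 -0.2231  0.1521] w 0.0141 F [-1.9 -2.4  5.1] q6 -0.38 gf 79.6
[-0.47  0.47  0.06] 1.449
1.4 25.68 [ 0.4995 -0.2232  0.1521] w 0.0142 F [-1.9 -1.7  4.5] q6 -0.23 gf 79.7
[-0.32  0.5   0.08] 1.299
1.5 26.07 [ 0.4994 -0.2232  0.1519] w 0.0145 F [-2.3 -2.4  4.2] q6 -0.13 gf 79.7
[-0.35  0.44  0.1 ] 1.198
1.55 26.48 [ 0.4992 -0.2233  0.152 ] w 0.0146 F [-1.  -0.7  4.1] q6 -0.08 gf 79.7
[-0.12  0.33  0.07] 1.148
```

```bash
python3 - <<'E'
from h import *
env.hold(.5);s=st("");print(np.round(s["ft_torque"],2))
a=cv2.resize(env.read_camera("side")[195:295,190:270,::-1],None,fx=5.5,fy=5.5,interpolation=cv2.INTER_CUBIC)
b=cv2.resize(env.read_camera("side")[125:225,195:260,::-1],None,fx=5.5,fy=5.5,interpolation=cv2.INTER_CUBIC)
cv2.imwrite("pics/p8.png",cv2.hconcat([a,b]))
E
```

```text
26.98 [ 0.4992 -0.2233  0.152 ] w 0.0143 F [-2.   0.2  4.5] q6 -0.08 gf 79.6
[-0.03  0.26  0.14]
```

View pics/p8.png

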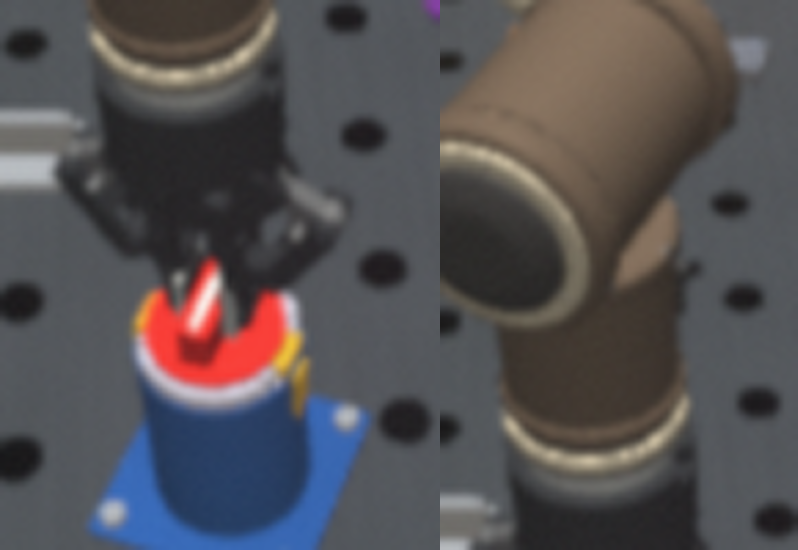

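The bar's white line, crop (205,295), now lies across the yellow slot blocks at (145,315) and (288,352). The disc is level and low in the mouth, and the bar is still gripped, so I'm handing in.

```bash
python3 -c "
from cell import env
print(env.job_done())"
```

```text
the job is handed in; nothing more can be done
None
```

The job is handed in at about 27 s: the orange stick is in the canister, and the cap is pushed in about 9 mm, then turned clockwise 1.55 rad, still gripped; on the way in it caught twice (up to about 20 N of push) before seating.

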